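# Close the double-lidded garlic crock and lift its outer lid alone

### The arm

A 6-joint arm with a two-finger parallel gripper is mounted at the origin on a cart in front of the work surface, level with it; the furniture and walls round the work are solid. World frame = base frame: x ahead of the robot, y to its left, z up, the work surface at z = 0. Lengths are in m, angles in degrees, forces in N, time in s.
With the tool pointing down it reaches from about 0.35 to 0.875 m from the base axis. Payload 4.2 kg.
Tool frame: the origin (TCP) lies between the finger pads; the fingertips stand 8 mm ahead of it and the grasp point (between the pads) lies 11 mm behind it; z points along the fingers, y is the line along which they close (so a half turn about z gives the same grasp; the last joint's range is limited). The gripper opens to 87 mm and grips with 3 to 60 N. Pads are 19 mm wide; open, the fingers measure 117 mm over their backs; the gripper's body (75 mm by 190 mm) begins 51 mm behind the grasp point.
Start: joints at [-61.444, 22.042, 0.453, 0, -68.411, -14.817], TCP at [0.148, -0.607, 0.231] pointing down, gripper open.
Joint ranges: [-179.83, 179.83], [-69.29, 118.12], [-61.27, 80.66], [-181.25, 117.63], [-171.15, -9.14], [-177.46, 177.46]. Speed limits (degrees/s): [159.86, 159.86, 180, 180, 180, 180].

### API

Orientations are given as a 3x3 rotation matrix whose columns are the frame's x, y, z axes.
In Python, from station import sense, capture, camera_model, finish_job, find_in gives the robot as it stands. The module is installed in compiled form; this text tells all that it offers.
- The arm moves only by the tool arm_command, never from a script. Its argument "motion" is a list of rows, each a list of 7 numbers: the finger opening in mm, from 0 to 87, then the shift along the tool's x, y, z in mm, then the turn, a rotation vector about the tool's x, y, z in rad. In form: [[jaw, dx, dy, dz, rx, ry, rz], ...]. A call has 1 to 8 rows; each row shifts and turns the commanded pose from where the row before left it, along the tool's axes as they then stand; what a row does not reach is not made up. A row lasts 1/10 s, in which the tool goes at most 50 mm and 8.59 degrees, less where a joint would pass 70% of its speed; a pose out of reach is approached as far as the arm can. A call with a gripper value outside its range is refused whole. The fingers move at their own pace and stop on an object; the grip force is fixed at half the most. Time passes only in rows, so rows that do not move let the fingers close. It gives the time, the measured TCP pose, the force, the opening and the grip force at its end, in the units of the state.
- sense(): the state, without advancing time (a new reading comes with each control period).
- capture(name): name is "side" or "top"; returns the picture (400x640x3 uint8, red, green, blue); there is no depth.
- camera_model(name): a dict with "fx", "fy", "cx", "cy" (pixels), "k1" (the pictures are not rectified: a ray, as slopes to the right and down, at radius r is drawn at 1 + k1 r^2 times it, then the intrinsics apply), "R" (3x3) and "t" (3): a world point X has camera coordinates R X + t. Camera axes: x right, y down, z forward; pixel columns grow to the right and rows downward; lengths in m; the calibration is good to about 2 mm. A picture is of the moment at which its call begins. camera_model takes no time and is no camera call.
- finish_job(): hands the job in; it is judged then, once.
Trained networks look in the newest picture that a camera, given by its name, has taken for a name from the list of things; names that differ only in an ending like _2 or _b are one class to them, and where a whole thing is asked for, a point or a joint stands for the part that bears it (a point fixed in the world has none). Each returns a list of dicts, best first, with "p" (0 to 1); they miss things now and then, are a little off and sometimes report something else, mostly with a low value. They report only what shows in the picture. A call takes as long as a camera call. They do not tell look-alikes from the thing itself.
- find_in(target, camera): "location" ([row, column] in pixels, amid what is visible of it).
The state is a dict: "time_s": time; "joints": joint angles; "joint_velocities": joint speeds; "effort": joint torques, N m; "tcp_pos": TCP position; "ee_rot": TCP orientation; "wrist_force": force on the tool from outside, world axes, zero at the start; "moment": the same for the moment, N m; "gripper_width": opening from 0.0 (shut) to 1.0 (fully open); "gripper_force": force on a finger pad.
Only numpy, scipy, OpenCV 4.12 (cv2) and the standard library are available. Lean on these libraries where they do the work, as an engineer would, in place of code of your own. Each camera call takes 0.05 s, during which the arm holds its last target. There are 200 camera calls.

### The job

The garlic is already in the terracotta crock, so close it up: pick up the nested pair of lids from the worktop by the inner lid's wooden knob, keep them together, and lower them gently until the inner lid sits home on the crock. Then let go of the knob, take the blue outer lid by one of its two upright lugs and lift it off alone, leaving the inner lid seated and undisturbed on the crock. Finish while holding the outer lid still and roughly level in the gripper, about 10 cm above where it sat, touching nothing else, and leave the crock and the things around it (bowl, mug, spice jar) where they stand.

Things in the scene. Friction and masses are not known exactly. Their poses are not given: they have to be found in the camera images.
- crock: round terracotta crock with two white bands, open at the top, standing loose on the worktop (0.9 kg): outside diameter 120, height 85, wall 7, mouth (inside) diameter 106. Origin at the centre of its underside, z up. A whole garlic bulb about 56 high lies inside, wholly below the mouth and clear of the lids. (mm)
- knob (a point): grasp point of the inner lid's knob: on the lid's axis (z up), 10 below the knob's top, 54 above the foot of the plug. The knob is an upright round wooden rod, diameter 22, standing up through the outer lid's hole, 38 proud of the outer lid's top face. Lifting it lifts both lids, as the outer rests on the inner. With the lid home on the crock this point is 127 above the crock's underside. (mm)
- inner_nest (a point): centre of the inner lid's flange top face, on its axis, 18 above the foot of the plug; z up along the axis. The outer lid's underside lies here while nested. When the lid is home this point is 91 above the crock's underside. (mm)
- outer_center (a point): centre of the underside of the outer lid; z up along its axis, y towards lug_a, x square to the line through both lugs. The lid is a flat blue ring, outside diameter 132, 8 thick, hole diameter 40 (3 play round the boss), with two upright lugs on top. About 0.14 kg. It rests loose on the inner lid's flange; nothing fastens it. (mm)
- lug_a (a point): grasp point of one lug, 10 below its top, 28 above the outer lid's top face. The lug is an upright blue block 14 thick along the lid's x, 22 long along its y, 38 high, as high as the knob while nested, 52 from the lid's axis on the +y side. Axes as outer_center. Fingers closing along the lid's x fit the knob and either lug; closing along y round the knob they would strike the lugs. (mm)
- lug_b (a point): grasp point of the other, identical lug, 52 from the lid's axis on the -y side; otherwise as lug_a. (mm)
- garlic: white garlic bulb, 56 across and high, loose in the crock; origin at the centre of its underside. It stays in the crock. (mm)
- bowl: bystander: small white bowl, diameter 114, height 47; origin at the centre of its underside. (mm)
- mug: bystander: white mug, brown-red inside, 89 x 120 with its handle, 98 high; origin at the centre of its underside. (mm)
- spice_jar: bystander: glass spice jar with a yellow cap, 45 wide, 100 high; origin at the centre of its underside. (mm)
- inner_lid: the inner lid, about 0.22 kg, one piece: cork plug (diameter 96, 12 deep, tapering to 88 at the foot), wooden flange above it (diameter 120, 6 thick), low boss on that (diameter 34, 5 high), and the knob. Origin at the centre of the plug's foot, z up. Home: plug in the crock's mouth (5 play all round), flange flat on the rim. At the start it stands on its plug on the worktop. (mm)
- outer_lid: the outer lid as a whole; same origin and axes as outer_center.
There are look-alikes about, which are no part of the job. What is shaped like the garlic but green is not meant.

How it is judged:
By the outcome, as a careful person would: the job done as asked, in the order asked, and still so for the second after the job is handed in, while the arm keeps its last pose, push and grip.
It also fails if it takes over 48 s, if anything falls off the work surface, if the arm or the gripper's body presses on something with over 40 N, if the wrist force passes 120 N, or if a joint passes its speed limit or range.

## Working session

There is one attempt and no reset: what is moved stays moved. The work goes in short steps, Python scripts to look and compute and a tool call to move; the robot and the scene stay as the last step left them, time stands still between calls to the robot, and variables do not carry over. Pictures are saved under pics/ and viewed, at most 10 in all, crops included, and the job is handed in when it is done.

Besides the shell and the picture viewer there is one more tool, called as name(argument=value, ...), one argument or row to a line, values as JSON. arm_command: Moves the arm, as the interface text tells. Its arguments: {"type":"object","properties":{"motion":{"type":"array"}},"required":["motion"]}

```bash
mkdir -p pics; cat > h.py <<'E'
import numpy as np, cv2
from station import sense, capture, camera_model, finish_job, find_in
def save(cam,name,crop=None,scale=1):
    im=capture(cam)[:,:,::-1].copy()
    if crop: r0,r1,c0,c1=crop; im=im[r0:r1,c0:c1]
    if scale!=1: im=cv2.resize(im,None,fx=scale,fy=scale,interpolation=cv2.INTER_CUBIC)
    cv2.imwrite('pics/'+name,im)
def ray(cam,rc):
    m=camera_model(cam); R=np.array(m['R']);t=np.array(m['t'])
    K=np.array([[m['fx'],0,m['cx']],[0,m['fy'],m['cy']],[0,0,1.]])
    d=cv2.undistortPoints(np.array([[[rc[1],rc[0]]]],float),K,np.array([m['k1'],0,0,0.]))[0,0]
    return -R.T@t, R.T@np.array([d[0],d[1],1])
def atz(cam,rc,z):
    c,d=ray(cam,rc); return c+d*(z-c[2])/d[2]
def proj(cam,X):
    m=camera_model(cam); R=np.array(m['R']);t=np.array(m['t'])
    p=R@np.array(X)+t; s=p[:2]/p[2]; s=s*(1+m['k1']*(s@s))
    return m['fy']*s[1]+m['cy'], m['fx']*s[0]+m['cx']
def tri(a,b):
    (c1,d1),(c2,d2)=ray(*a),ray(*b)
    A=np.stack([d1,-d2],1); s=np.linalg.lstsq(A,c2-c1,rcond=None)[0]
    p,q=c1+s[0]*d1,c2+s[1]*d2
    return (p+q)/2,np.linalg.norm(p-q)
E
python3 - <<'E'
from h import *
np.set_printoptions(precision=4,suppress=True)
save('top','top0.png');save('side','side0.png')
for c in('top','side'):
    print(c,ray(c,(200,320)))
    for n in('crock','knob','lug_a','outer_lid','bowl','mug','spice_jar'):
        print(n,[(np.round(d['location']),round(d['p'],2)) for d in find_in(n,c)[:4]])
s=sense();print(s['time_s'],s['tcp_pos'],np.array(s['ee_rot']),s['gripper_width'])
E
```

```text
top (array([ 0.5151, -0.032 ,  1.2327]), array([ 0.074 ,  0.0333, -0.9969]))
crock [(array([239., 399.]), 0.65)]
knob [(array([220., 291.]), 0.71)]
lug_a [(array([219., 286.]), 0.82), (array([260., 472.]), 0.16)]
outer_lid [(array([227., 292.]), 0.82)]
bowl [(array([151., 292.]), 0.97), (array([246., 388.]), 0.73)]
mug [(array([260., 473.]), 0.78), (array([240., 401.]), 0.56)]
spice_jar [(array([257., 212.]), 0.55), (array([222., 294.]), 0.25)]
side (array([-0.0346,  0.4486,  1.0658]), array([ 0.4953, -0.3842, -0.7793]))
crock [(array([201., 387.]), 0.81), (array([176., 452.]), 0.24)]
knob [(array([251., 292.]), 0.57)]
lug_a [(array([253., 296.]), 0.85)]
outer_lid [(array([254., 299.]), 0.96)]
bowl [(array([196., 248.]), 0.93)]
mug [(array([175., 454.]), 0.71)]
spice_jar [(array([324., 238.]), 0.87)]
0.8 [ 0.1485 -0.6071  0.2306] [[-0.9714 -0.2375  0.    ]
 [-0.2375  0.9714 -0.    ]
 [-0.     -0.     -1.    ]] 1.0012412486774454
```

View pics/top0.png

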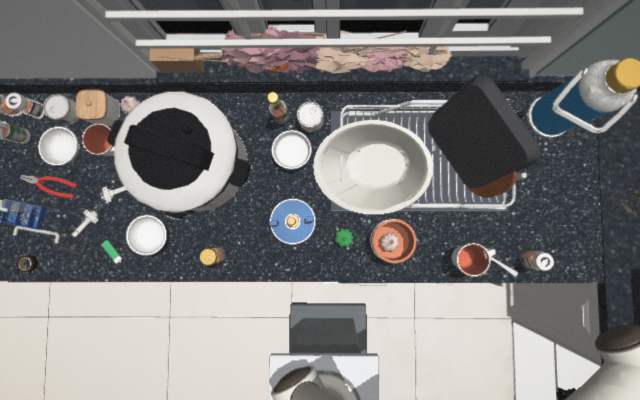

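View pics/side0.png

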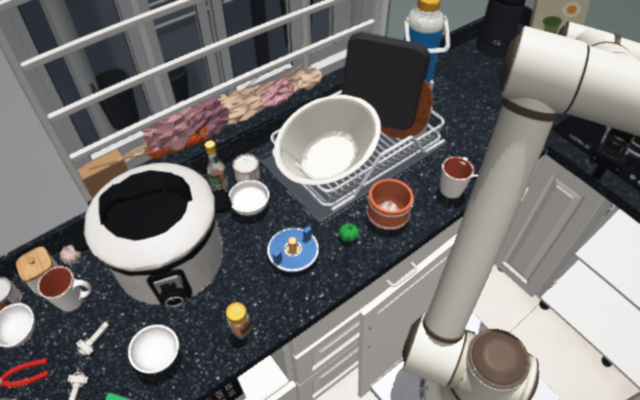

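The top view shows the nested blue lids at about (221,292) and the terracotta crock with the white garlic at (241,394). The green look-alike is at (238,344), the bowl at (151,291), the mug at (260,473) and the spice jar at (257,210). Only one terracotta crock with bands and one blue two-lugged lid are visible. I'll confirm both in an enlarged crop and measure them.

```bash
python3 - <<'E'
from h import *
np.set_printoptions(precision=4,suppress=True)
a=capture('top')[180:290,230:450]; b=capture('side')[150:290,230:450]
A=cv2.resize(a,(770,385),interpolation=cv2.INTER_CUBIC);B=cv2.resize(b,(330,210),interpolation=cv2.INTER_CUBIC)
im=np.zeros((600,770,3),np.uint8);im[:385]=A;im[385:595,:330]=B
cv2.imwrite('pics/crop1.png',im[:,:,::-1])
for cam in('top','side'):
    i=capture(cam).astype(int);r,g,bl=i[...,0],i[...,1],i[...,2]
    for nm,m,z,win in(('lid',(bl>r+40)&(bl>g+20),.026,(180,290,230,340)),('crock',(r>g+35)&(r>bl+35),.085,(160,290,350,430))):
        mm=np.zeros(m.shape,np.uint8);w=win;mm[w[0]:w[1],w[2]:w[3]]=m[w[0]:w[1],w[2]:w[3]]
        c=max(cv2.findContours(mm,0,1)[0],key=cv2.contourArea)
        (x,y),ax,an=cv2.minAreaRect(c)
        e=cv2.fitEllipse(cv2.convexHull(c))
        P=np.array([atz(cam,(p[0][1],p[0][0]),z) for p in c])[:,:2]
        (u,v),R=cv2.minEnclosingCircle(P.astype(np.float32))
        print(cam,nm,'ell',e,'world ell',atz(cam,(e[0][1],e[0][0]),z)[:2],'circ',u,v,R)
E
```

```text
top lid ell ((291.7555236816406, 221.00428771972656), (42.39250183105469, 43.65615463256836), 79.23674011230469) world ell [0.543  0.0908] circ 0.542109489440918 0.09235863387584686 0.06541436910629272
top crock ell ((394.38250732421875, 240.72837829589844), (43.2603645324707, 44.01165771484375), 124.48392486572266) world ell [ 0.4878 -0.1998] circ 0.48834919929504395 -0.19966712594032288 0.06072906032204628
side lid ell ((294.4839172363281, 246.72799682617188), (41.48160171508789, 52.20296096801758), 65.65789031982422) world ell [0.5424 0.0853] circ 0.5451909303665161 0.08074477314949036 0.07290584594011307
side crock ell ((390.73974609375, 196.33883666992188), (36.80901336669922, 45.54072952270508), 99.16072082519531) world ell [ 0.4826 -0.1938] circ 0.4829244613647461 -0.19601024687290192 0.06533531844615936
```

View pics/crop1.png

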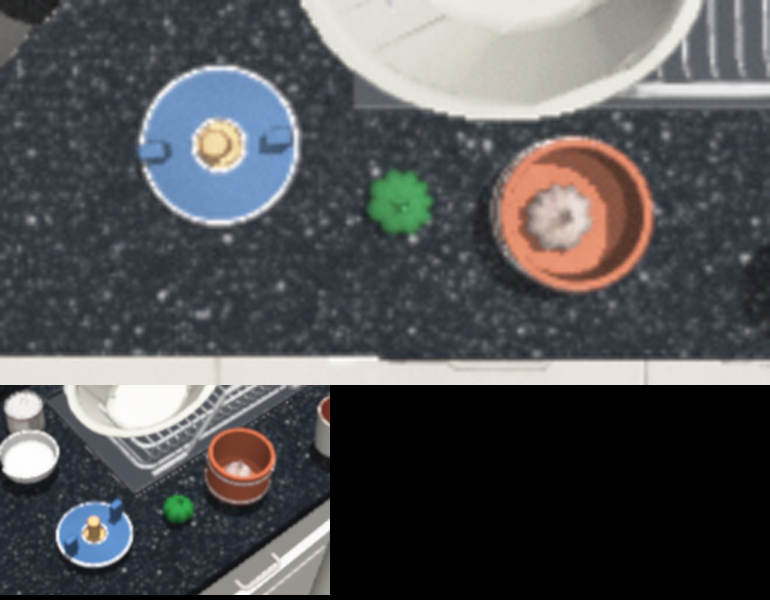

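The crop confirms it: the blue two-lugged lid with the wooden knob is at crop (220,145), and the terracotta crock holding white garlic is at (575,215). The green item at (400,202) is the look-alike. Next I'll measure the lug yaw.

```bash
cat > yaw.py <<'E'
from h import *
from scipy.optimize import minimize
def blocks(cx,cy,yaw,z0):
    out=[];c,s=np.cos(yaw),np.sin(yaw)
    for sg in(1,-1):
        out.append([(cx+c*x-s*(sg*.052+y),cy+s*x+c*(sg*.052+y),z) for x in(-.007,.007) for y in(-.011,.011) for z in(z0,z0+.038)])
    return out
def lugmask(im,win):
    r,g,b=[im[...,k].astype(int) for k in range(3)]
    hsv=cv2.cvtColor(im,cv2.COLOR_RGB2HSV)
    m=(b>r+25)&(b>g+15)
    v=hsv[...,2].astype(int); w=np.zeros(m.shape,bool);w[win[0]:win[1],win[2]:win[3]]=1
    m&=w; return m, m&(v<np.median(v[m])-25)
def fit(wins,x0,z0):
    # maximise lug-shadow contrast + lid disc silhouette agreement
    data={c:lugmask(capture(c),wins[c]) for c in wins}
    def cost(p):
        C=0
        for cam,(m,d) in data.items():
            S=8;w=wins[cam];off=np.array([w[2],w[0]])
            def poly(pts):
                q=np.array([proj(cam,X)[::-1] for X in pts])-off+.5
                k=np.zeros(((w[1]-w[0])*4,(w[3]-w[2])*4),np.uint8)
                cv2.fillConvexPoly(k,cv2.convexHull((q*4*16).astype(np.int32)),1,shift=4)
                return k
            L=sum(poly(b) for b in blocks(p[0],p[1],p[2],z0))>0
            a=np.linspace(0,2*np.pi,60)
            D=poly([(p[0]+.066*np.cos(t),p[1]+.066*np.sin(t),z0-z) for t in a for z in(0,.008)])
            K=lambda u:cv2.resize(u[w[0]:w[1],w[2]:w[3]].astype(np.uint8),None,fx=4,fy=4,interpolation=cv2.INTER_NEAREST)>0
            full=(L|(D>0)); mm=K(m)
            hull=np.zeros(mm.shape,np.uint8);cs=cv2.findContours(mm.astype(np.uint8),0,1)[0]
            cv2.fillPoly(hull,[max(cs,key=cv2.contourArea)],1)
            C+=(full!=(hull>0)).sum()+2*(L!=K(d)).sum()
        return C/16
    best=min((minimize(cost,[x0[0],x0[1],y],method='Nelder-Mead',options=dict(initial_simplex=[[x0[0],x0[1],y],[x0[0]+.004,x0[1],y],[x0[0],x0[1]+.004,y],[x0[0],x0[1],y+.12]])) for y in np.radians([-25,-10,0,10,25])),key=lambda r:r.fun)
    return best.x[:2],np.degrees(best.x[2]),best.fun
E
python3 - <<'E'
from yaw import *
wt={'top':(190,255,260,330)};ws={'side':(215,285,255,335)}
for w in(wt,ws,{**wt,**ws}): print(fit(w,(.543,.0915),.026))
E
```

```text
Traceback (most recent call last):
  File "yaw.py", line 35, in fit
    best=min((minimize(cost,[x0[0],x0[1],y],method='Nelder-Mead',options=dict(initial_simplex=[[x0[0],x0[1],y],[x0[0]+.004,x0[1],y],[x0[0],x0[1]+.004,y],[x0[0],x0[1],y+.12]])) for y in np.radians([-25,-10,0,10,25])),key=lambda r:r.fun)
  File "yaw.py", line 35, in <genexpr>
    best=min((minimize(cost,[x0[0],x0[1],y],method='Nelder-Mead',options=dict(initial_simplex=[[x0[0],x0[1],y],[x0[0]+.004,x0[1],y],[x0[0],x0[1]+.004,y],[x0[0],x0[1],y+.12]])) for y in np.radians([-25,-10,0,10,25])),key=lambda r:r.fun)
              ~~~~~~~~^^^^^^^^^^^^^^^^^^^^^^^^^^^^^^^^^^^^^^^^^^^^^^^^^^^^^^^^^^^^^^^^^^^^^^^^^^^^^^^^^^^^^^^^^^^^^^^^^^^^^^^^^^^^^^^^^^^^^^^^^^^^^^^^^^^^^^^^^^^^^^^^^^^^^^^^^
  File "yaw.py", line 26, in cost
    L=sum(poly(b) for b in blocks(p[0],p[1],p[2],z0))>0
      ~~~^^^^^^^^^^^^^^^^^^^^^^^^^^^^^^^^^^^^^^^^^^^^
  File "yaw.py", line 26, in <genexpr>
    L=sum(poly(b) for b in blocks(p[0],p[1],p[2],z0))>0
          ~~~~^^^
  File "yaw.py", line 22, in poly
    q=np.array([proj(cam,X)[::-1] for X in pts])-off+.5
                ~~~~^^^^^^^
  File "h.py", line 16, in proj
    m=camera_model(cam); R=np.array(m['R']);t=np.array(m['t'])
ValueError: time passes only in moves, steps and waits
```

arm_command(
  motion=[
    [87,-32.3,34.4,0,0,0,0],
    [87,-32.3,34.4,0,0,0,0],
    [87,-32.3,34.4,0,0,0,0],
    [87,-32.3,34.4,0,0,0,0],
    [87,-32.3,34.4,0,0,0,0],
    [87,-32.3,34.4,0,0,0,0],
    [87,-32.3,34.4,0,0,0,0],
    [87,-32.3,34.4,0,0,0,0],
  ],
)

```text
time_s: 1.85
tcp_pos: [0.3347, -0.2767, 0.231]
ee_rot: [[-0.971, -0.237, 0.001], [-0.237, 0.971, -0.001], [-0.001, -0.001, -1.0]]
wrist_force: [1.1, -0.3, 0.7]
gripper_width: 1.005
gripper_force: 0.0
```

```bash
sed -i 's/^def save/import functools\ncamera_model=functools.lru_cache(None)(camera_model)\ndef save/' h.py
python3 - <<'E'
from yaw import *
wt={'top':(190,255,260,330)};ws={'side':(215,285,255,335)}
for w in(wt,ws,{**wt,**ws}): print(fit(w,(.543,.0915),.026))
print(sense()['time_s'])
E
```

```text
(array([0.54127964, 0.09017742]), np.float64(2.647748140086903), np.float64(282.6875))
(array([0.54285282, 0.09154617]), np.float64(7.868361152750135), np.float64(428.3125))
(array([0.5425827 , 0.09119532]), np.float64(6.447941434750946), np.float64(750.5))
2.05
```

```bash
python3 - <<'E'
from yaw import *
tiles=[]
for cam,w in(('top',(195,250,262,322)),('side',(225,280,265,325))):
  I=capture(cam)[:,:,::-1]
  for yd in(2,8):
    im=cv2.resize(I[w[0]:w[1],w[2]:w[3]],None,fx=6,fy=6,interpolation=cv2.INTER_CUBIC)
    f=lambda X:tuple(int(v) for v in ((np.array(proj(cam,X)[::-1])-[w[2],w[0]]+.5)*6))
    for b in blocks(.5425,.0912,np.radians(yd),.026):
      for k in(0,1):
        q=[b[k],b[2+k],b[6+k],b[4+k]]
        cv2.polylines(im,[np.array([f(X) for X in q])],True,(0,255,255) if k else (0,0,255),1)
    tiles.append(im)
cv2.imwrite('pics/ov.png',cv2.resize(np.vstack([np.hstack(tiles[:2]),np.hstack(tiles[2:])]),(648,594)))
E
```

```text
(no output)
```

View pics/ov.png

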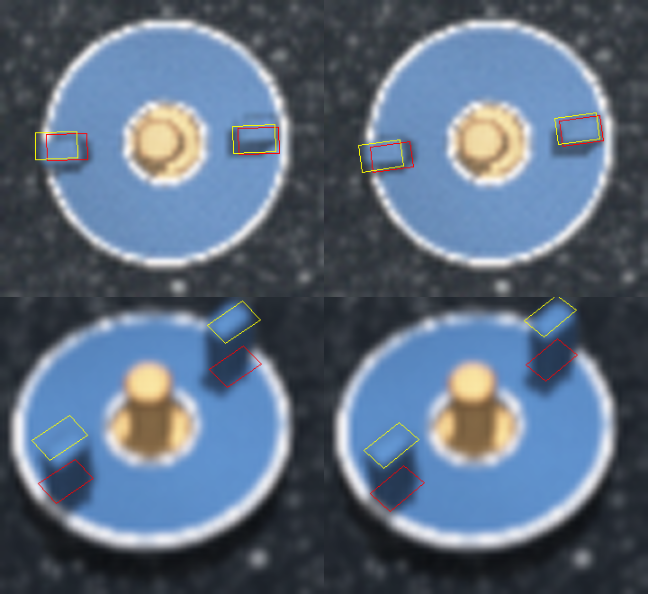

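The overlay suggests a lug yaw of about +5° and a centre at about (0.5415, 0.091).

arm_command(
  motion=[
    [87,-32,34.2,0,0,0,0],
    [87,-32,34.2,0,0,0,0],
    [87,-32,34.2,0,0,0,0],
    [87,-32,34.2,0,0,0,0],
    [87,-32,34.2,0,0,0,0],
    [87,-32,34.2,0,0,0,0],
    [87,-32,34.2,0,0,0,0],
    [87,-32,34.2,0,0,0,0],
  ],
)

```text
time_s: 2.95
tcp_pos: [0.5188, 0.0481, 0.2304]
ee_rot: [[-0.972, -0.235, -0.0], [-0.235, 0.972, -0.0], [0.0, -0.0, -1.0]]
wrist_force: [0.2, -1.1, 1.0]
gripper_width: 1.004
gripper_force: 0.0
```

arm_command(
  motion=[
    [87,-32,34.2,0,0,0,0],
    [87,0,0,0,0,0,-0.142],
    [87,0,0,0,0,0,-0.142],
    [87,0,0,0,0,0,-0.142],
    [87,0,0,0,0,0,-0.142],
    [87,0,0,0,0,0,-0.142],
    [87,0,0,0,0,0,-0.142],
    [87,0,0,0,0,0,-0.142],
  ],
)

```text
time_s: 3.75
tcp_pos: [0.5413, 0.0869, 0.2301]
ee_rot: [[-0.329, -0.944, -0.001], [-0.944, 0.329, -0.0], [0.001, 0.001, -1.0]]
wrist_force: [0.3, -0.4, -0.1]
gripper_width: 1.0
gripper_force: 0.0
```

arm_command(
  motion=[
    [87,0,0,0,0,0,-0.142],
    [87,0,0,0,0,0,-0.142],
    [87,0,0,0,0,0,-0.142],
    [87,0,0,40,0,0,0],
    [87,0,0,40,0,0,0],
    [87,0,0,20,0,0,0],
    [87,0,0,0,0,0,0],
  ],
)

```text
time_s: 4.45
tcp_pos: [0.539, 0.0862, 0.1269]
ee_rot: [[0.085, -0.996, -0.008], [-0.996, -0.085, -0.003], [0.002, 0.008, -1.0]]
wrist_force: [-0.1, -0.2, 0.3]
gripper_width: 1.002
gripper_force: 0.0
```

```bash
python3 - <<'E'
from h import *
tt=capture('top')[190:260,255:330];s=capture('side')[190:290,240:340]
cv2.imwrite('pics/above.png',np.hstack([cv2.resize(tt,(400,400),interpolation=cv2.INTER_CUBIC),cv2.resize(s,(400,400),interpolation=cv2.INTER_CUBIC)])[:,:,::-1])
print(sense()['joints'],sense()['time_s'])
E
```

```text
[ 26.15122837  20.10090904 -18.2756117    0.05220256 -51.62204046
 -21.19090775] 4.55
```

View pics/above.png

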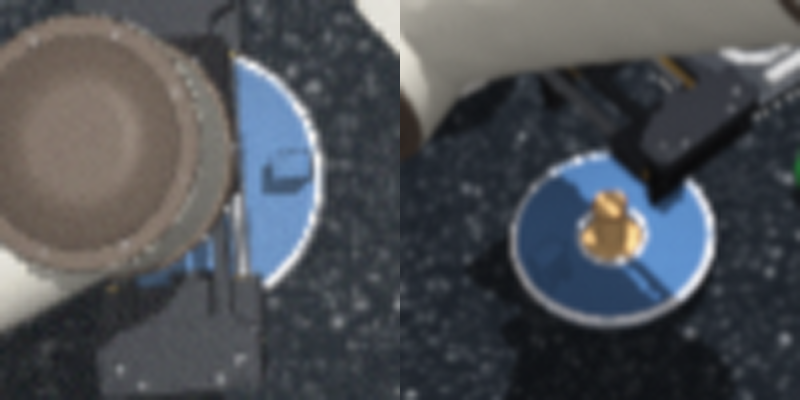

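```bash
python3 - <<'E'
from h import *
a=('top',(220.6,290.8));b=('side',(240.2,291.9))
print(tri(a,b),atz(*a,.064),atz(*b,.064)); s=sense();print(s['tcp_pos'],s['ee_rot'])
E
```

```text
(array([0.54361016, 0.09039822, 0.05978885]), np.float64(0.000807084398047492)) [0.54325055 0.08964737 0.064     ] [0.54146805 0.09219125 0.064     ]
[0.54170054 0.0877162  0.13087883] [[ 8.70292264e-02 -9.96205702e-01  3.37520533e-04]
 [-9.96205542e-01 -8.70294259e-02 -6.29974414e-04]
 [ 6.56958321e-04 -2.81413639e-04 -9.99999745e-01]]
```

arm_command(
  motion=[
    [87,-3,-1.2,25,0,0,0],
    [87,0,0,25,0,0,0],
    [87,0,0,20,0,0,0],
    [87,0,0,12,0,0,0],
    [87,0,0,5,0,0,0],
    [87,0,0,0,0,0,0],
  ],
)

```text
time_s: 5.15
tcp_pos: [0.5423, 0.0921, 0.0441]
ee_rot: [[0.089, -0.996, 0.001], [-0.996, -0.089, 0.0], [-0.0, -0.001, -1.0]]
wrist_force: [-0.5, 0.1, -0.2]
gripper_width: 1.0
gripper_force: 0.0
```

arm_command(
  motion=[
    [60,0,0,0,0,0,0],
    [40,0,0,0,0,0,0],
    [25,0,0,0,0,0,0],
    [10,0,0,0,0,0,0],
    [10,0,0,0,0,0,0],
    [10,0,0,0,0,0,0],
    [10,0,0,0,0,0,0],
  ],
)

```text
time_s: 5.85
tcp_pos: [0.5417, 0.0921, 0.0435]
ee_rot: [[0.089, -0.996, -0.0], [-0.996, -0.089, -0.0], [0.0, 0.0, -1.0]]
wrist_force: [0.1, -0.3, 0.5]
gripper_width: 0.45
gripper_force: 0.0
```

arm_command(
  motion=[
    [10,0,0,0,0,0,0],
    [10,0,0,0,0,0,0],
    [10,0,0,0,0,0,0],
    [10,0,0,0,0,0,0],
    [10,0,0,0,0,0,0],
    [10,0,0,0,0,0,0],
  ],
)

```text
time_s: 6.45
tcp_pos: [0.541, 0.0919, 0.0434]
ee_rot: [[0.089, -0.996, -0.002], [-0.996, -0.089, -0.001], [0.0, 0.002, -1.0]]
wrist_force: [-2.9, 0.5, 2.6]
gripper_width: 0.247
gripper_force: 30.0
```

arm_command(
  motion=[
    [10,0,0,-5,0,0,0],
    [10,0,0,-12,0,0,0],
    [10,0,0,-25,0,0,0],
    [10,0,0,-30,0,0,0],
    [10,0,0,-30,0,0,0],
    [10,0,0,-30,0,0,0],
    [10,0,0,-25,0,0,0],
    [10,0,0,-12,0,0,0],
  ],
)

```text
time_s: 7.25
tcp_pos: [0.5431, 0.0925, 0.216]
ee_rot: [[0.089, -0.996, 0.006], [-0.996, -0.089, 0.002], [-0.002, -0.006, -1.0]]
wrist_force: [0.6, 0.5, -2.8]
gripper_width: 0.244
gripper_force: 30.0
```

```bash
python3 - <<'E'
from h import *
np.set_printoptions(precision=4,suppress=True)
s=sense();print(s['tcp_pos'],s['wrist_force'],s['gripper_width'])
save('side','lift.png',(100,300,200,460),2.5)
# crock rim circle fit from each camera: outer rim silhouette, try several z
for cam in('top','side'):
    i=capture(cam).astype(int);r,g,b=i[...,0],i[...,1],i[...,2]
    m=np.zeros(r.shape,np.uint8);w=(160,290,350,430)
    m[w[0]:w[1],w[2]:w[3]]=((r>g+35)&(r>b+35))[w[0]:w[1],w[2]:w[3]]
    m=cv2.morphologyEx(m,cv2.MORPH_CLOSE,np.ones((5,5)))
    c=max(cv2.findContours(m,0,1)[0],key=cv2.contourArea)
    full=np.zeros_like(m);cv2.fillPoly(full,[c],1)
    from scipy.optimize import minimize
    a=np.linspace(0,2*np.pi,60)
    def cost(p):
        q=np.array([proj(cam,(p[0]+.06*np.cos(t),p[1]+.06*np.sin(t),z))[::-1] for t in a for z in(0,.085)])
        k=np.zeros((1600,2560),np.uint8);cv2.fillConvexPoly(k,cv2.convexHull(((q+.5)*4*16).astype(np.int32)),1,shift=4)
        sub=k[w[0]*4:w[1]*4,w[2]*4:w[3]*4];F=cv2.resize(full[w[0]:w[1],w[2]:w[3]],None,fx=4,fy=4,interpolation=0)
        return (sub!=F).sum()/16
    x=np.array([.486,-.198]);R=minimize(cost,x,method='Nelder-Mead',options=dict(initial_simplex=[x,x+[.005,0],x+[0,.005]]))
    print(cam,R.x,R.fun,full.sum())
E
```

```text
[0.5431 0.0925 0.216 ] [ 0.562   0.5345 -2.7544] 0.24384269309589793
top [ 0.4879 -0.2014] 93.8125 1515
side [ 0.4951 -0.2084] 532.375 1473
```

View pics/lift.png

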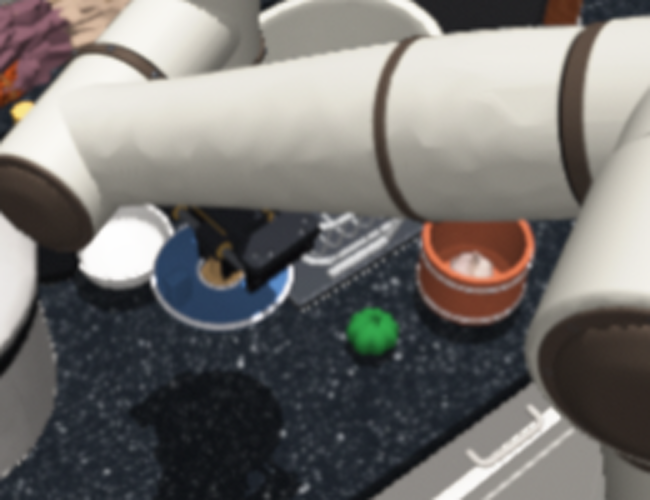

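Both lids are lifted together. Side pixels of the crock are now partly hidden by the arm, so I'll refit the crock on the saved first side picture.

```bash
cat > crock.py <<'E'
from h import *
from scipy.optimize import minimize
def fit(cam,i):
    i=i.astype(int);r,g,b=i[...,0],i[...,1],i[...,2]
    m=np.zeros(r.shape,np.uint8);w=(160,290,355,430)
    m[w[0]:w[1],w[2]:w[3]]=(((r>g+25)&(r>b+25))|((r+g+b)>380))[w[0]:w[1],w[2]:w[3]]
    m=cv2.morphologyEx(m,cv2.MORPH_OPEN,np.ones((3,3)))
    c=max(cv2.findContours(m,0,1)[0],key=cv2.contourArea)
    full=np.zeros_like(m);cv2.fillPoly(full,[cv2.convexHull(c)],1)
    a=np.linspace(0,2*np.pi,60)
    def cost(p):
        q=np.array([proj(cam,(p[0]+.06*np.cos(t),p[1]+.06*np.sin(t),z))[::-1] for t in a for z in(0.0,.085)])
        k=np.zeros((1600,2560),np.uint8);cv2.fillConvexPoly(k,cv2.convexHull(((q+.5)*4*16).astype(np.int32)),1,shift=4)
        sub=k[w[0]*4:w[1]*4,w[2]*4:w[3]*4];F=cv2.resize(full[w[0]:w[1],w[2]:w[3]],None,fx=4,fy=4,interpolation=0)
        return (sub!=F).sum()/16
    x=np.array([.486,-.198]);R=minimize(cost,x,method='Nelder-Mead',options=dict(initial_simplex=[x,x+[.005,0],x+[0,.005]]))
    return R.x,R.fun,full.sum()
E
python3 - <<'E'
from crock import *
camera_model('top');camera_model('side')
for cam in('top','side'): print(cam,fit(cam,cv2.imread(f'pics/{cam}0.png')[:,:,::-1]))
E
```

```text
top (array([0.53060938, 0.00270313]), np.float64(3925.0), np.uint64(3925))
side (array([ 0.49073999, -0.20336926]), np.float64(120.25), np.uint64(1928))
```

```bash
python3 - <<'E'
from h import *
print('rim centre',tri(('top',(167,374)),('side',(140,328))))
for z in(.1,.14): print(z,atz('top',(211,390),z))
E
```

```text
rim centre (array([ 0.68000239, -0.1345026 ,  0.17805998]), np.float64(0.003151314411368575))
0.1 [ 0.56928297 -0.18643844  0.1       ]
0.14 [ 0.5673712  -0.18098611  0.14      ]
```

arm_command(
  motion=[
    [10,-0.7,8,-5,0,0,0],
    [10,-1.2,13.2,-8,0,0,0],
    [10,-1.2,13.2,-8,0,0,0],
    [10,-1.2,13.2,-8,0,0,0],
    [10,12,4,-1,0,0,0],
    [10,25,4,0,0,0,0],
    [10,35,3,0,0,0,0],
    [10,40,3.6,0,0,0,0],
  ],
)

```text
time_s: 8.2
tcp_pos: [0.4887, -0.0216, 0.2431]
ee_rot: [[0.091, -0.996, 0.001], [-0.996, -0.091, 0.0], [-0.0, -0.001, -1.0]]
wrist_force: [1.2, -0.6, -2.4]
gripper_width: 0.241
gripper_force: 30.0
```

arm_command(
  motion=[
    [10,40,3.6,0,0,0,0],
    [10,40,3.6,0,0,0,0],
    [10,40,3.6,0,0,0,0],
    [10,30,2.7,0,0,0,0],
    [10,20,1.8,0,0,0,0],
    [10,10,0.9,0,0,0,0],
    [10,0,0,0,0,0,0],
  ],
)

```text
time_s: 8.9
tcp_pos: [0.4887, -0.2023, 0.2425]
ee_rot: [[0.087, -0.996, -0.0], [-0.996, -0.087, 0.0], [-0.0, 0.0, -1.0]]
wrist_force: [0.7, -0.1, -3.2]
gripper_width: 0.247
gripper_force: 30.0
```

arm_command(
  motion=[
    [10,0,0,0,0,0,0.07],
    [10,0,0,0,0,0,0.14],
    [10,0,0,0,0,0,0.14],
    [10,0,0,0,0,0,0.14],
    [10,0,0,0,0,0,0.14],
    [10,0,0,0,0,0,0.14],
    [10,0,0,0,0,0,0.14],
    [10,0,0,0,0,0,0.14],
  ],
)

```text
time_s: 9.7
tcp_pos: [0.4891, -0.2001, 0.2427]
ee_rot: [[-0.822, -0.569, 0.0], [-0.569, 0.822, 0.0], [-0.0, 0.0, -1.0]]
wrist_force: [0.0, -0.3, -3.0]
gripper_width: 0.243
gripper_force: 30.0
```

arm_command(
  motion=[
    [10,0,0,0,0,0,0.14],
    [10,0,0,0,0,0,0.14],
    [10,0,0,0,0,0,0.14],
    [10,0,0,0,0,0,0.1],
    [10,0,0,0,0,0,0],
    [10,0,0,0,0,0,0],
  ],
)

```text
time_s: 10.3
tcp_pos: [0.4892, -0.2006, 0.2427]
ee_rot: [[-0.996, -0.093, 0.0], [-0.093, 0.996, 0.0], [-0.0, 0.0, -1.0]]
wrist_force: [0.8, 0.5, -3.0]
gripper_width: 0.244
gripper_force: 30.0
```

```bash
python3 - <<'E'
from h import *
np.set_printoptions(precision=4,suppress=True)
s=sense();print(s['time_s'],s['tcp_pos'],s['ee_rot'],s['wrist_force'],s['gripper_width'],s['joints'])
a=capture('top')[150:290,330:450];b=capture('side')[110:250,330:450]
cv2.imwrite('pics/over.png',cv2.resize(np.hstack([a,b]),(800,466),interpolation=cv2.INTER_CUBIC)[:,:,::-1])
E
```

```text
10.3 [ 0.4892 -0.2006  0.2427] [[-0.9957 -0.0931  0.0002]
 [-0.0931  0.9957  0.0001]
 [-0.0003  0.0001 -1.    ]] [ 0.8207  0.4533 -3.0334] 0.24358527568142976 [ -4.7096  12.1288 -11.8937  -0.009  -65.9638 -79.9453]
```

View pics/over.png

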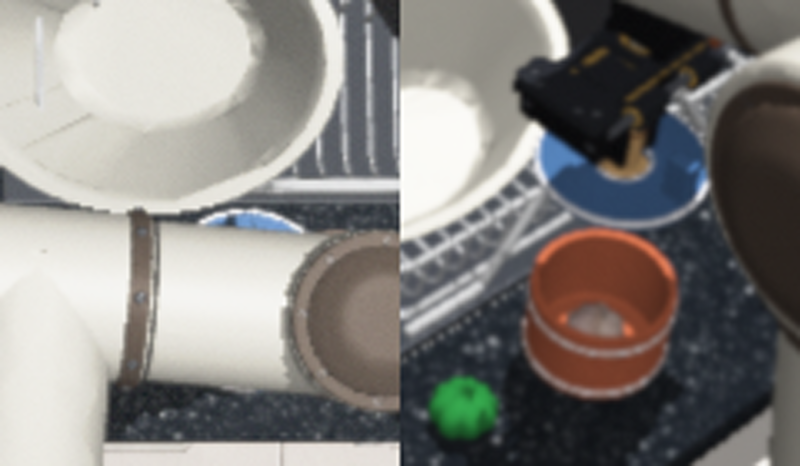

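arm_command(
  motion=[
    [10,0,0,10,0,0,0],
    [10,0,0,20,0,0,0],
    [10,0,0,25,0,0,0],
    [10,0,0,18,0,0,0],
    [10,0,0,10,0,0,0],
    [10,0,0,0,0,0,0],
    [10,0,0,0,0,0,0],
  ],
)

```text
time_s: 11.1
tcp_pos: [0.4897, -0.2016, 0.16]
ee_rot: [[-0.996, -0.09, 0.001], [-0.09, 0.996, -0.001], [-0.001, -0.001, -1.0]]
wrist_force: [0.6, 1.1, -3.5]
gripper_width: 0.241
gripper_force: 30.0
```

```bash
python3 - <<'E'
from h import *
np.set_printoptions(precision=4,suppress=True)
s=sense();t=np.array(s['tcp_pos']);print(s['time_s'],t,s['wrist_force'])
I=capture('side');cv2.imwrite('pics/low_raw.png',I[:,:,::-1])
w=(130,240,340,440);S=6
im=cv2.resize(I[w[0]:w[1],w[2]:w[3]],None,fx=S,fy=S,interpolation=cv2.INTER_CUBIC)[:,:,::-1].copy()
a=np.linspace(0,2*np.pi,80)
def circ(c,r,z,col):
    q=np.array([proj('side',(c[0]+r*np.cos(u),c[1]+r*np.sin(u),z))[::-1] for u in a])
    cv2.polylines(im,[(((q-[w[2],w[0]]+.5)*S)).astype(int)],True,col,1)
f=t[2]-.043
circ((.4876,-.2006),.066,f+.026,(0,255,255))
circ((.4876,-.2006),.066,f+.018,(0,255,0))
for z in(0,.085): circ((.489,-.2015),.06,z,(255,255,0))
cv2.imwrite('pics/low.png',im[:600])
E
```

```text
11.1 [ 0.4897 -0.2016  0.16  ] [ 0.5504  1.1238 -3.5335]
```

View pics/low.png

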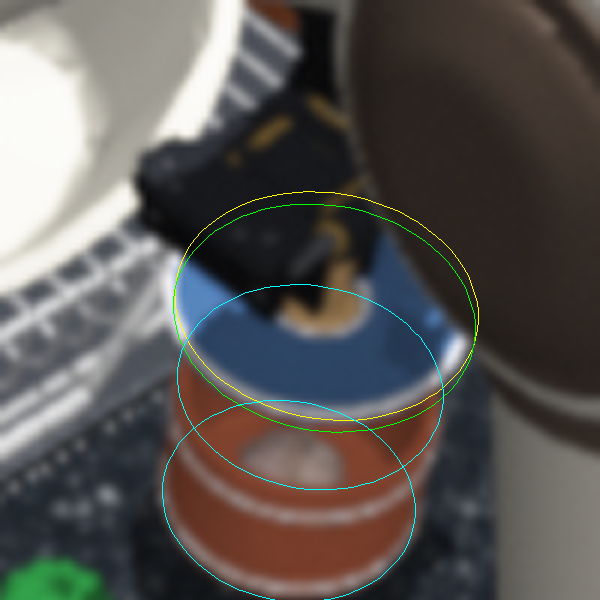

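```bash
cat > ef.py <<'E'
from h import *
from scipy.optimize import least_squares
a=np.linspace(0,2*np.pi,200)
def hullfit(cam,pts,levels,x0):
    def res(p):
        q=np.array([proj(cam,(p[0]+r*np.cos(u),p[1]+r*np.sin(u),z))[::-1] for r,z in levels for u in a])
        h=cv2.convexHull((q*64).astype(np.float32))
        return [cv2.pointPolygonTest(h,(float(x*64),float(y*64)),True)/64 for x,y in pts]
    R=least_squares(res,x0,diff_step=1e-3,loss='soft_l1',f_scale=.5)
    return R.x,np.sqrt(np.mean(np.square(res(R.x))))
E
python3 - <<'E'
from ef import *
np.set_printoptions(precision=4,suppress=True)
I=cv2.imread('pics/low_raw.png')[:,:,::-1].astype(float)
r,g,b=I[...,0],I[...,1],I[...,2]
red=(r-g)   # terracotta measure
# lid front edge: from blue downward to first pixel with r-g>30
lid=[]
for c in range(372,411):
    col=red[:,c]
    rows=[k for k in range(185,206) if col[k]>30 and col[k-1]<=30]
    if rows: k=rows[0]; lid.append((c,k-1+(30-col[k-1])/(col[k]-col[k-1])))
print(np.round(lid[::5],1))
# crock: obj = brightness of red channel > 60 vs dark worktop, left/right edges rows 205..222 and bottom
cr=[];T=85
for row in range(206,224):
    for rng,d in((range(360,385),1),(range(418,395,-1),-1)):
        for c in rng:
            if r[row,c]>T and red[row,c]>20 and r[row,c+d]>T and red[row,c+d]>20:
                v0=r[row,c-d]; cr.append((c-d*(r[row,c]-T)/max(r[row,c]-v0,1),row));break
for c in range(376,402):
    for k in range(236,215,-1):
        if r[k,c]>T and r[k-1,c]>T: cr.append((c,k+(r[k,c]-T)/max(r[k,c]-r[k+1,c],1)));break
cr=np.array(cr);print(np.round(cr[::6],1))
f=.160-.043
print('lid',hullfit('side',lid,[(.066,f+.018),(.066,f+.026)],(.4876,-.2006)))
print('crock',hullfit('side',cr,[(.06,0),(.06,.085)],(.489,-.2015)))
E
```

```text
[[372.  191.6]
 [377.  195.5]
 [382.  197.7]
 [387.  199.6]
 [395.  200.2]
 [400.  200.3]
 [405.  199.1]
 [410.  196.5]]
[[366.  206. ]
 [366.3 209. ]
 [354.  212. ]
 [367.3 215. ]
 [367.9 218. ]
 [328.  221. ]
 [376.  225.7]
 [382.  228.2]
 [388.  229.2]
 [394.  229.1]
 [400.  227. ]]
lid (array([ 0.4918, -0.2002]), np.float64(0.23820231703295489))
crock (array([ 0.49 , -0.202]), np.float64(9.440201417123074))
```

```bash
python3 - <<'E'
from ef import *
I=cv2.imread('pics/low_raw.png')[:,:,::-1].astype(float);r=I[...,0];red=r-I[...,1];T=85
cr=[]
for row in range(206,224):
    for rng,d in((range(360,385),1),(range(418,395,-1),-1)):
        for c in rng:
            if r[row,c]>T and red[row,c]>20 and r[row,c+d]>T and red[row,c+d]>20:
                v=(r[row,c]-T)/max(r[row,c]-r[row,c-d],1)
                if 0<=v<=1: cr.append((c-d*v,row))
                break
for c in range(376,402):
    for k in range(236,215,-1):
        if r[k,c]>T and r[k-1,c]>T:
            v=(r[k,c]-T)/max(r[k,c]-r[k+1,c],1)
            if v<=1: cr.append((c,k+v))
            break
cr=np.array(cr)
print(len(cr),hullfit('side',cr,[(.06,0),(.06,.085)],(.489,-.2015)))
print(np.round([p for p in cr if p[1]<224][1::5],1))
E
```

```text
40 (array([ 0.49010882, -0.20245445]), np.float64(0.23419356942115985))
[[366.4 208. ]
 [409.7 211. ]
 [409.4 215. ]]
```

arm_command(
  motion=[
    [10,1.1,-1.4,5,0,0,0],
    [10,0,0,8,0,0,0],
    [10,0,0,8,0,0,0],
    [10,0,0,6,0,0,0],
    [10,0,0,5,0,0,0],
    [10,0,0,4,0,0,0],
    [10,0,0,3,0,0,0],
    [10,0,0,0,0,0,0],
  ],
)

```text
time_s: 11.95
tcp_pos: [0.4894, -0.2032, 0.1231]
ee_rot: [[-0.996, -0.091, 0.003], [-0.091, 0.996, -0.002], [-0.003, -0.002, -1.0]]
wrist_force: [-3.1, 3.6, 10.4]
gripper_width: 0.242
gripper_force: 30.1
```

arm_command(
  motion=[
    [10,0,0,1.5,0,0,0],
    [10,0,0,1,0,0,0],
    [10,0,0,1,0,0,0],
    [10,0,0,0,0,0,0],
  ],
)

```text
time_s: 12.35
tcp_pos: [0.4901, -0.2032, 0.1225]
ee_rot: [[-0.996, -0.092, 0.005], [-0.092, 0.996, -0.003], [-0.005, -0.003, -1.0]]
wrist_force: [-7.6, 7.0, 22.7]
gripper_width: 0.24
gripper_force: 30.1
```

arm_command(
  motion=[
    [10,0,0,-3,0,0,0],
    [10,0,0,-3,0,0,0],
    [10,0,0,0,0,0,0],
  ],
)

```text
time_s: 12.65
tcp_pos: [0.4884, -0.2022, 0.1242]
ee_rot: [[-0.996, -0.09, 0.001], [-0.09, 0.996, 0.001], [-0.001, 0.001, -1.0]]
wrist_force: [-1.2, 4.0, 3.8]
gripper_width: 0.246
gripper_force: 29.8
```

```bash
python3 - <<'E'
from h import *
np.set_printoptions(precision=4,suppress=True)
s=sense();print(s['time_s'],s['tcp_pos'],s['ee_rot'],s['wrist_force'],s['moment'],s['gripper_width'])
I=capture('side')[100:240,330:450];T=capture('top')[170:290,330:450]
cv2.imwrite('pics/jam_raw.png',capture('side')[:,:,::-1])
cv2.imwrite('pics/jam.png',np.hstack([cv2.resize(I,(500,583),interpolation=cv2.INTER_CUBIC),np.vstack([cv2.resize(T,(300,300)),np.zeros((283,300,3),np.uint8)])])[:,:,::-1])
E
```

```text
12.65 [ 0.4884 -0.2022  0.1242] [[-0.9959 -0.0901  0.0013]
 [-0.0901  0.9959  0.0007]
 [-0.0014  0.0006 -1.    ]] [-1.2076  4.0276  3.7976] [1.2429 0.5331 0.0121] 0.24553756549283323
```

View pics/jam.png

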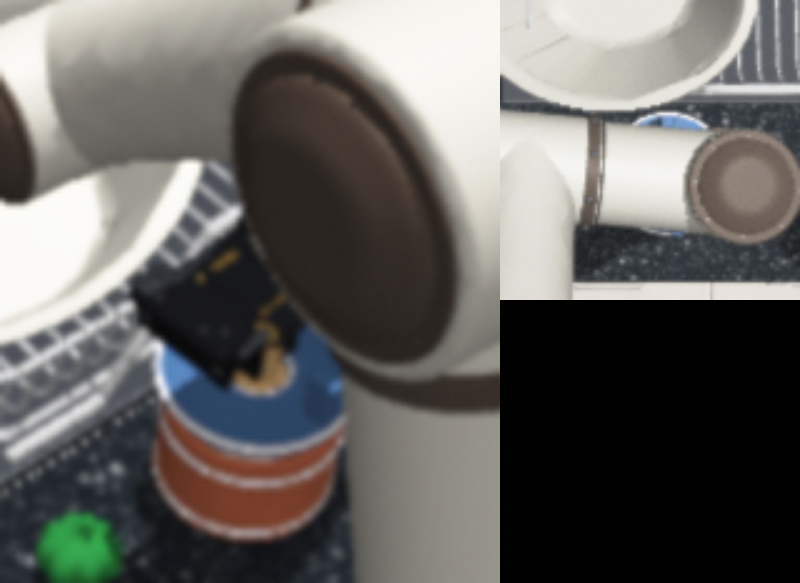

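```bash
python3 - <<'E'
from ef import *
I=cv2.imread('pics/jam_raw.png')[:,:,::-1].astype(float);r=I[...,0];red=r-I[...,1];T=85
lid=[]
for c in range(372,411):
    col=red[:,c]; rows=[k for k in range(195,216) if col[k]>30 and col[k-1]<=30]
    if rows: k=rows[0]; lid.append((c,k-1+(30-col[k-1])/(col[k]-col[k-1])))
print(np.round(lid[::4],1))
cr=[]
for row in range(212,224):
    for c in range(360,385):
        if r[row,c]>T and red[row,c]>20 and r[row,c+1]>T:
            v=(r[row,c]-T)/max(r[row,c]-r[row,c-1],1)
            if 0<=v<=1: cr.append((c-v,row))
            break
for c in range(376,402):
    for k in range(236,215,-1):
        if r[k,c]>T and r[k-1,c]>T:
            v=(r[k,c]-T)/max(r[k,c]-r[k+1,c],1)
            if v<=1: cr.append((c,k+v))
            break
print('crock',len(cr),hullfit('side',cr,[(.06,0),(.06,.085)],(.489,-.2015)))
for f in(.0812,.077,.073): print('lid',f,hullfit('side',lid,[(.066,f+.018),(.066,f+.026)],(.4876,-.2006)))
E
```

```text
[[372.  200.4]
 [376.  204.1]
 [380.  206.8]
 [384.  208.7]
 [388.  209.5]
 [392.  210. ]
 [396.  209.8]
 [400.  208.6]
 [404.  207.2]
 [408.  205.1]]
crock 28 (array([ 0.49032822, -0.20284063]), np.float64(0.09694200520570886))
lid 0.0812 (array([ 0.49090893, -0.19933124]), np.float64(0.36602981194088463))
lid 0.077 (array([ 0.49293496, -0.20195422]), np.float64(0.35603076942980993))
lid 0.073 (array([ 0.49486879, -0.204447  ]), np.float64(0.34676664097422866))
```

```bash
python3 - <<'E'
from h import *
for z in(.17,.2,.222,.25): print(z,atz('side',(162,363),z),atz('side',(182,385),z))
T=cv2.imread('pics/top0.png')
# colander rim near edge: both views
print(tri(('top',(212,372)),('side',(184,322))))
for x,y in((.0375,.095),(.095,.0375)):
  print([np.round(proj('side',(.4897+i*x,-.2016+j*y,.222))) for i in(-1,1) for j in(-1,1)])
E
```

```text
0.17 [ 0.56709478 -0.16004785  0.17      ] [ 0.48087722 -0.15863963  0.17      ]
0.2 [ 0.5469443  -0.13966439  0.2       ] [ 0.46361401 -0.13830332  0.2       ]
0.222 [ 0.53216728 -0.12471652  0.222     ] [ 0.45095432 -0.12339003  0.222     ]
0.25 [ 0.51336017 -0.10569195  0.25      ] [ 0.43484199 -0.10440948  0.25      ]
(array([ 0.59139274, -0.0998111 ,  0.10687773]), np.float64(0.088935668822124))
[array([150., 435.]), array([185., 379.]), array([134., 414.]), array([166., 359.])]
[array([174., 436.]), array([188., 414.]), array([131., 383.]), array([143., 361.])]
```

```bash
python3 - <<'E'
from ef import *
I=capture('top').astype(float);r,g,b=I[...,0],I[...,1],I[...,2]
s=b.copy();T=90;pts=[]
for c in range(383,412):
    for k in range(205,226):
        if s[k,c]>T+30 and s[k-1,c]<T+30 and (b[k:k+4,c]-r[k:k+4,c]).max()>40:
            v0=s[k-1,c];pts.append((c,k-(s[k,c]-100)/(s[k,c]-v0)));break
print(np.round(pts,1).tolist())
for row in range(255,268,2): print(row,[(int(x) ) for x in (b-r)[row,380:412]])
f=.0812
print(hullfit('top',pts,[(.066,f+.018),(.066,f+.026)],(.488,-.202)))
E
python3 - <<'E'
import sys;sys.path.insert(0,'.')
E
```

```text
[[386.0, 215.9], [388.0, 215.1], [389.0, 214.9], [390.0, 214.5], [391.0, 214.2], [392.0, 213.9], [394.0, 213.6], [395.0, 213.6], [396.0, 213.9], [397.0, 214.0], [399.0, 213.5], [400.0, 213.8], [401.0, 214.0], [402.0, 214.2], [403.0, 214.5], [404.0, 214.5], [405.0, 214.9], [406.0, 215.0], [408.0, 212.2], [410.0, 217.1]]
255 [-13, -13, -14, -12, -15, -14, -14, -14, -15, -14, -13, -13, -15, -14, -13, -15, -13, -14, -13, -13, -13, -15, -11, -14, -11, -9, -9, -7, -11, -20, -25, -26]
257 [-12, -12, -12, -10, -11, -11, -13, -13, -13, -14, -13, -12, -13, -13, -13, -14, -13, -14, -12, -13, -14, -12, -13, -14, -12, -9, -8, -6, -6, -9, -19, -23]
259 [-10, -9, -10, -9, -11, -10, -9, -10, -11, -12, -11, -10, -11, -11, -12, -13, -12, -11, -12, -12, -11, -11, -12, -13, -12, -9, -7, -7, -8, -7, -8, -12]
261 [1, 0, 1, 1, 0, -2, -2, -2, -4, 3, 4, 8, 3, 3, 2, 3, -4, -6, -5, -7, -8, -7, -7, -6, -6, -8, -7, -7, -9, -9, -6, -6]
263 [4, 7, 5, 9, 3, 9, 6, 6, 5, 4, 1, 6, 4, 5, 4, 4, 2, 1, 10, 48, 64, 57, 44, 34, 11, 6, 5, 5, 3, 1, 0, -3]
265 [5, 6, 9, 3, 8, 8, 9, 7, 5, 9, 9, 7, 7, 9, 10, 9, 11, 11, 9, 9, 13, 12, 12, 10, 11, 11, 15, 15, 11, 10, 10, 11]
267 [8, 13, 7, 6, 5, 6, 6, 9, 7, 12, 14, 10, 12, 10, 10, 8, 12, 12, 11, 11, 13, 11, 10, 11, 8, 9, 9, 12, 12, 10, 6, 10]
(array([ 0.4960997, -0.2046531]), np.float64(0.8192162685617195))
```

```bash
python3 - <<'E'
from ef import *
for x in(.48,.4884,.496):
    print(x,np.round(proj('top',(x+.066,-.2022,.107)),1),np.round(proj('top',(x-.066,-.2022,.107)),1),np.round(proj('top',(x-.066,-.2022,.145)),1))
print('crock rim',np.round(proj('top',(.4879+.06,-.2005,.085)),1),np.round(proj('top',(.4879-.06,-.2005,.085)),1))
T=cv2.imread('pics/top0.png')[:,:,::-1].astype(int)
for c in(394,): print([(k,tuple(T[k,c])) for k in list(range(213,224))+list(range(258,268))])
I=capture('top').astype(int)
for c in(394,399): print([(k,tuple(int(v) for v in I[k,c])) for k in range(209,222)])
cv2.imwrite('pics/t.png',cv2.resize(np.hstack([I[195:280,350:430],T[195:280,350:430]]).astype(np.uint8),(800,425),interpolation=cv2.INTER_CUBIC)[:,:,::-1])
E
```

```text
0.48 [219.4 396.2] [268.4 396.8] [269.8 399. ]
0.4884 [216.3 396.2] [265.3 396.7] [266.5 398.9]
0.496 [213.6 396.2] [262.4 396.7] [263.6 398.9]
crock rim [219.  394.4] [262.6 394.9]
[(213, (np.int64(57), np.int64(62), np.int64(68))), (214, (np.int64(58), np.int64(63), np.int64(71))), (215, (np.int64(72), np.int64(77), np.int64(82))), (216, (np.int64(70), np.int64(76), np.int64(79))), (217, (np.int64(53), np.int64(59), np.int64(65))), (218, (np.int64(96), np.int64(89), np.int64(88))), (219, (np.int64(214), np.int64(179), np.int64(167))), (220, (np.int64(226), np.int64(155), np.int64(128))), (221, (np.int64(212), np.int64(131), np.int64(101))), (222, (np.int64(130), np.int64(82), np.int64(66))), (223, (np.int64(124), np.int64(78), np.int64(62))), (258, (np.int64(133), np.int64(83), np.int64(65))), (259, (np.int64(116), np.int64(73), np.int64(57))), (260, (np.int64(179), np.int64(110), np.int64(87))), (261, (np.int64(222), np.int64(140), np.int64(111))), (262, (np.int64(213), np.int64(144), np.int64(119))), (263, (np.int64(120), np.int64(93), np.int64(87))), (264, (np.int64(61), np.int64(61), np.int64(69))), (265, (np.int64(53), np.int64(60), np.int64(65))), (266, (np.int64(54), np.int64(60), np.int64(64))), (267, (np.int64(68), np.int64(71), np.int64(78)))]
[(209, (232, 230, 223)), (210, (227, 225, 218)), (211, (160, 159, 154)), (212, (83, 85, 87)), (213, (55, 60, 67)), (214, (118, 120, 120)), (215, (237, 237, 238)), (216, (157, 165, 180)), (217, (89, 112, 141)), (218, (72, 94, 124)), (219, (72, 91, 115)), (220, (104, 108, 115)), (221, (164, 163, 158))]
[(209, (194, 192, 184)), (210, (129, 129, 131)), (211, (74, 78, 83)), (212, (71, 75, 81)), (213, (52, 57, 64)), (214, (119, 120, 122)), (215, (239, 239, 240)), (216, (165, 181, 207)), (217, (108, 138, 180)), (218, (106, 142, 183)), (219, (110, 145, 191)), (220, (111, 142, 179)), (221, (147, 151, 153))]
```

View pics/t.png

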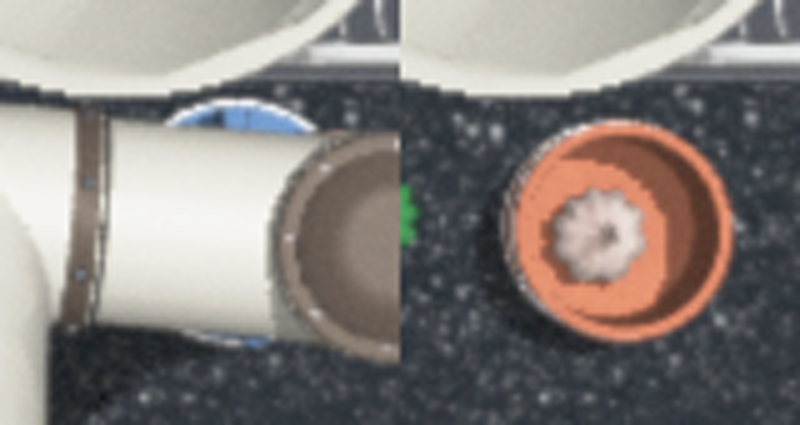

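```bash
python3 - <<'E'
from ef import *
def ext(cam,x,y,f,r=.066):
    q=np.array([proj(cam,(x+r*np.cos(u),y+r*np.sin(u),f+h))[::-1] for h in(.018,.026) for u in a]);return np.round([q[:,0].min(),q[:,0].max(),q[:,1].max()],1)
print('lift obs [260.8-.5,317.6,230.3]')
for f in(.173,.165): 
  for dx,dy in((0,0),(0,.004),(0.,-.002)): print(f,dx,dy,ext('side',.5431+dx,.0925+dy,f))
L=cv2.imread('pics/lift.png')[:,:,::-1];L=cv2.resize(L,None,fx=.4,fy=.4,interpolation=cv2.INTER_AREA).astype(float)
b=L[...,2]-L[...,0]; lum=L.sum(2)
pts=[]
for c in range(70,108):
    for k in range(138,110,-1):
        if lum[k,c]>300 : 
            v=(lum[k,c]-300)/max(lum[k,c]-lum[k+1,c],1);pts.append((c+200,k+v+100));break
print(np.round(pts[::5],1).tolist())
for f in(.173,.169,.165,.161): print(f,hullfit('side',pts,[(.066,f+.018),(.066,f+.026)],(.543,.0925)))
E
```

```text
lift obs [260.8-.5,317.6,230.3]
0.173 0 0 [260.5 317.1 232.6]
0.173 0 0.004 [259.1 315.7 233.5]
0.173 0.0 -0.002 [261.3 317.8 232.2]
0.165 0 0 [260.9 317.1 234.6]
0.165 0 0.004 [259.4 315.8 235.5]
0.165 0.0 -0.002 [261.6 317.8 234.2]
[[270.0, 226.7], [275.0, 229.3], [280.0, 230.7], [285.0, 231.6], [290.0, 231.6], [295.0, 230.8], [300.0, 229.9], [305.0, 227.2]]
0.173 (array([0.54544983, 0.09134999]), np.float64(0.14966383855480073))
0.169 (array([0.54784357, 0.08991279]), np.float64(0.1516147493522784))
0.165 (array([0.55023659, 0.08847499]), np.float64(0.15405464712246417))
0.161 (array([0.5526278 , 0.08703491]), np.float64(0.1569386196028493))
```

arm_command(
  motion=[
    [10,0,0,-4,0,0,0],
    [10,3.7,3.3,0,0,0,0],
    [10,0,0,0,0,0,0],
    [10,0,0,1.5,0,0,0],
    [10,0,0,1.5,0,0,0],
    [10,0,0,1.5,0,0,0],
    [10,0,0,0,0,0,0],
  ],
)

```text
time_s: 13.6
tcp_pos: [0.484, -0.2, 0.1221]
ee_rot: [[-0.996, -0.09, -0.001], [-0.09, 0.996, 0.0], [0.001, 0.0, -1.0]]
wrist_force: [-0.3, -0.4, -2.6]
gripper_width: 0.244
gripper_force: 29.8
```

arm_command(
  motion=[
    [10,0,0,1.5,0,0,0],
    [10,0,0,1.5,0,0,0],
    [10,0,0,0,0,0,0],
  ],
)

```text
time_s: 13.9
tcp_pos: [0.484, -0.2, 0.1193]
ee_rot: [[-0.996, -0.09, -0.001], [-0.09, 0.996, 0.0], [0.001, 0.0, -1.0]]
wrist_force: [0.8, -0.6, -4.1]
gripper_width: 0.24
gripper_force: 29.8
```

arm_command(
  motion=[
    [10,0,0,1.5,0,0,0],
    [10,0,0,1,0,0,0],
    [10,0,0,0,0,0,0],
  ],
)

```text
time_s: 14.2
tcp_pos: [0.4844, -0.2, 0.1172]
ee_rot: [[-0.996, -0.09, 0.0], [-0.09, 0.996, -0.0], [-0.0, -0.0, -1.0]]
wrist_force: [-0.1, -0.6, -1.9]
gripper_width: 0.246
gripper_force: 29.8
```

arm_command(
  motion=[
    [10,0,0,0.7,0,0,0],
    [10,0,0,0.7,0,0,0],
    [10,0,0,0,0,0,0],
  ],
)

```text
time_s: 14.5
tcp_pos: [0.4847, -0.2003, 0.1166]
ee_rot: [[-0.996, -0.09, 0.001], [-0.09, 0.996, -0.001], [-0.001, -0.001, -1.0]]
wrist_force: [-1.0, -1.4, 4.2]
gripper_width: 0.241
gripper_force: 29.8
```

Seated at home height. Now release, rise and look.

arm_command(
  motion=[
    [50,0,0,0,0,0,0],
    [50,0,0,0,0,0,0],
    [50,0,0,0,0,0,0],
    [50,0,0,0,0,0,0],
    [50,0,0,-5,0,0,0],
    [50,0,0,-15,0,0,0],
    [50,0,0,-20,0,0,0],
    [50,0,0,0,0,0,0],
  ],
)

```text
time_s: 15.3
tcp_pos: [0.4862, -0.2004, 0.1586]
ee_rot: [[-0.996, -0.09, 0.006], [-0.09, 0.996, -0.001], [-0.006, -0.002, -1.0]]
wrist_force: [0.1, -0.4, 1.0]
gripper_width: 0.575
gripper_force: 0.0
```

arm_command(
  motion=[
    [50,0,0,-40,0,0,0],
    [50,0,0,-40,0,0,0],
    [50,45,0,-30,0,0,0],
    [50,45,0,0,0,0,0],
    [50,0,0,0,0,0,0],
  ],
)

```text
time_s: 15.8
tcp_pos: [0.3935, -0.2074, 0.2639]
ee_rot: [[-0.996, -0.088, 0.0], [-0.088, 0.996, 0.001], [-0.0, 0.001, -1.0]]
wrist_force: [1.2, -0.4, 0.3]
gripper_width: 0.571
gripper_force: 0.0
```

```bash
python3 - <<'E'
from h import *
s=sense();print(s['time_s'],s['tcp_pos'],s['ee_rot'],s['gripper_width'],s['wrist_force'])
a=capture('top');b=capture('side')
cv2.imwrite('pics/rel_top.png',a[:,:,::-1]);cv2.imwrite('pics/rel_side.png',b[:,:,::-1])
a=a[205:275,355:435];b=b[160:240,350:430]
cv2.imwrite('pics/rel.png',np.hstack([cv2.resize(a,(400,350),interpolation=cv2.INTER_CUBIC),cv2.resize(b,(400,350),interpolation=cv2.INTER_CUBIC)])[:,:,::-1])
E
```

```text
15.8 [ 0.39351823 -0.20742945  0.26387595] [[-9.96136159e-01 -8.78220483e-02  1.98935113e-04]
 [-8.78217021e-02  9.96135293e-01  1.35132236e-03]
 [-3.16842185e-04  1.32863025e-03 -9.99999067e-01]] 0.570647659428757 [ 1.15018749 -0.40172489  0.31565717]
```

View pics/rel.png

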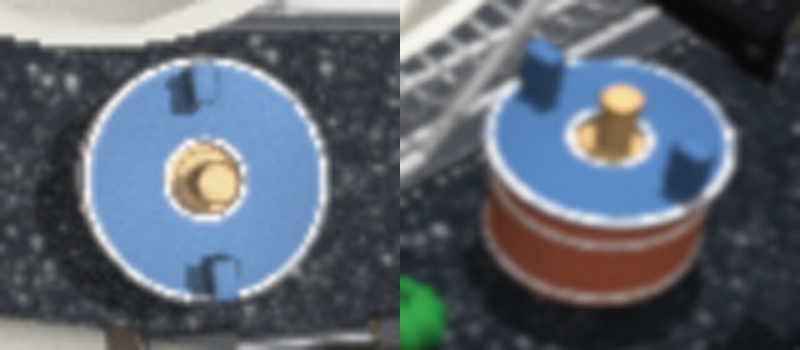

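```bash
python3 - <<'E'
from h import *
np.set_printoptions(precision=4,suppress=True)
P={'knob':((241.7,397.7),(182.4,394.1)),'near':((259.5,400.1),(194.2,408.1)),'far':((221.1,395.7),(171.4,378.5))}
for n,(t,s) in P.items(): print(n,atz('top',t,.137)[:2],atz('side',s,.137)[:2],tri(('top',t),('side',s)))
E
```

```text
knob [ 0.4865 -0.2009] [ 0.4843 -0.199 ] (array([ 0.4864, -0.2015,  0.1334]), np.float64(0.00014819777054372337))
near [ 0.44   -0.2067] [ 0.433  -0.2001] (array([ 0.4392, -0.2086,  0.1248]), np.float64(4.883566892189998e-05))
far [ 0.5408 -0.1962] [ 0.5381 -0.1927] (array([ 0.5412, -0.1967,  0.1316]), np.float64(0.0007654830547097042))
```

arm_command(
  motion=[
    [50,-22,-1,0,0,0,0],
    [50,-22.5,-1,20,0,0,0],
    [50,0,0,30,0,0,0],
    [50,0,0,30,0,0,0],
    [50,0,0,25,0,0,0],
    [50,0,0,0,0,0,0],
    [50,0,0,0,0,0,0],
  ],
)

```text
time_s: 16.6
tcp_pos: [0.4434, -0.2059, 0.1581]
ee_rot: [[-0.996, -0.091, -0.001], [-0.091, 0.996, -0.001], [0.001, -0.0, -1.0]]
wrist_force: [-0.6, 0.7, 0.3]
gripper_width: 0.574
gripper_force: 0.0
```

```bash
python3 - <<'E'
from h import *
s=sense();print(s['time_s'],s['tcp_pos'],s['ee_rot'],s['wrist_force'])
E
```

```text
16.6 [ 0.44338852 -0.20585524  0.15814797] [[-9.95895393e-01 -9.05039817e-02 -1.18142786e-03]
 [-9.05034204e-02  9.95896009e-01 -5.20335028e-04]
 [ 1.22367168e-03 -4.11275995e-04 -9.99999167e-01]] [-0.59275067  0.6673975   0.28084521]
```

arm_command(
  motion=[
    [50,4,0,15,0,0,0],
    [50,0,0,15,0,0,0],
    [50,0,0,9,0,0,0],
    [50,0,0,3,0,0,0],
    [50,0,0,0,0,0,0],
  ],
)

```text
time_s: 17.1
tcp_pos: [0.4391, -0.2062, 0.1169]
ee_rot: [[-0.996, -0.09, 0.001], [-0.09, 0.996, -0.0], [-0.001, -0.0, -1.0]]
wrist_force: [-0.4, 0.4, -0.5]
gripper_width: 0.577
gripper_force: 0.0
```

arm_command(
  motion=[
    [30,0,0,0,0,0,0],
    [25,0,0,0,0,0,0],
    [22,0,0,0,0,0,0],
    [20,0,0,0,0,0,0],
    [19,0,0,0,0,0,0],
    [18,0,0,0,0,0,0],
    [17,0,0,0,0,0,0],
  ],
)

```text
time_s: 17.8
tcp_pos: [0.4385, -0.206, 0.1164]
ee_rot: [[-0.996, -0.09, 0.0], [-0.09, 0.996, 0.0], [-0.0, 0.0, -1.0]]
wrist_force: [0.7, 1.3, 0.3]
gripper_width: 0.206
gripper_force: 0.6
```

arm_command(
  motion=[
    [16,0,0,0,0,0,0],
    [15,0,0,0,0,0,0],
    [14,0,0,0,0,0,0],
    [12,0,0,0,0,0,0],
    [5,0,0,0,0,0,0],
    [5,0,0,0,0,0,0],
    [5,0,0,0,0,0,0],
  ],
)

```text
time_s: 18.5
tcp_pos: [0.4385, -0.2061, 0.1164]
ee_rot: [[-0.996, -0.09, -0.0], [-0.09, 0.996, -0.0], [0.0, -0.0, -1.0]]
wrist_force: [-0.4, 1.1, 0.8]
gripper_width: 0.161
gripper_force: 29.8
```

arm_command(
  motion=[
    [5,1.5,0,-1,0,0,0],
    [5,0.5,0,-2,0,0,0],
    [5,0,0,-3,0,0,0],
    [5,0,0,-3,0,0,0],
    [5,0,0,0,0,0,0],
  ],
)

```text
time_s: 19.0
tcp_pos: [0.4368, -0.2064, 0.1259]
ee_rot: [[-0.996, -0.09, 0.001], [-0.09, 0.996, -0.0], [-0.001, -0.0, -1.0]]
wrist_force: [0.1, 0.2, -1.9]
gripper_width: 0.158
gripper_force: 29.8
```

```bash
python3 - <<'E'
from h import *
s=sense();print(s['time_s'],s['tcp_pos'],s['wrist_force'],s['moment'])
a=capture('top')[205:275,355:435];b=capture('side')[150:240,350:430]
cv2.imwrite('pics/l9.png',np.hstack([cv2.resize(a,(400,350),interpolation=cv2.INTER_CUBIC),cv2.resize(b,(400,350),interpolation=cv2.INTER_CUBIC)])[:,:,::-1])
E
```

```text
19.0 [ 0.4368222  -0.20638852  0.12590222] [ 0.08896538  0.2211359  -1.87387961] [ 0.03094107  0.09582513 -0.00678452]
```

arm_command(
  motion=[
    [5,2,0,-6,0,0,0],
    [5,2,0,-9,0,0,0],
    [5,0,0,-10,0,0,0],
    [5,0,0,-10,0,0,0],
    [5,0,0,-10,0,0,0],
    [5,3,0,-10,0,0,0],
    [5,3,0,-10,0,0,0],
  ],
)

```text
time_s: 19.8
tcp_pos: [0.4263, -0.2072, 0.1914]
ee_rot: [[-0.996, -0.09, 0.0], [-0.09, 0.996, 0.0], [-0.0, 0.0, -1.0]]
wrist_force: [-0.7, 0.7, -1.0]
gripper_width: 0.157
gripper_force: 29.8
```

arm_command(
  motion=[
    [5,0,0,-10,0,0,0],
    [5,0,0,-9,0,0,0],
    [5,0,0,-5,0,0,0],
    [5,0,0,-2,0,0,0],
    [5,0,0,0,0,0,0],
    [5,0,0,0,0,0,0],
    [5,0,0,0,0,0,0],
  ],
)

```text
time_s: 20.5
tcp_pos: [0.4263, -0.2071, 0.2159]
ee_rot: [[-0.996, -0.09, -0.001], [-0.09, 0.996, 0.0], [0.001, 0.0, -1.0]]
wrist_force: [-0.6, -0.1, -2.0]
gripper_width: 0.158
gripper_force: 29.8
```

```bash
python3 - <<'E'
from ef import *
np.set_printoptions(precision=4,suppress=True)
s=sense();t=s['tcp_pos'];print(s['time_s'],t,s['wrist_force'],s['moment'],s['gripper_width'],s['joint_velocities'])
I=capture('side');cv2.imwrite('pics/end_side.png',I[:,:,::-1]);J=capture('top');cv2.imwrite('pics/end_top.png',J[:,:,::-1])
for n in('inner_lid','outer_lid','crock','knob'):
    print(n,[(np.round(d['location']),round(d['p'],2)) for d in find_in(n,'side')[:2]],[(np.round(d['location']),round(d['p'],2)) for d in find_in(n,'top')[:2]])
print('pred knob',proj('side',(.485,-.2,.127)),'outer',proj('side',(.487,-.2,.191)))
print('pred disc edges side far/left/right',[np.round(proj('side',(t[0]+.052+.066*np.cos(u),t[1]+.005+.066*np.sin(u),t[2]-.017-.004))) for u in np.radians([0,90,180,270])])
for im,nm in((I,'side'),(J,'top')):
    r,b=im[...,0].astype(int),im[...,2].astype(int);m=((b-r)>40);m[:,:340]=0;m[:,440:]=0;m[:110]=0;m[260:]=0 if nm=='top' else m[260:]
    ys,xs=np.nonzero(m);print(nm,'blue',len(ys),ys.min(),ys.max(),xs.min(),xs.max())
E
```

```text
20.5 [ 0.4263 -0.2071  0.2159] [-0.5566 -0.1163 -1.9742] [-0.0333  0.0652 -0.0671] 0.1579478083628478 [-0.0188 -0.038   0.1231  0.0896  0.0059 -0.017 ]
inner_lid [(array([200., 391.]), 0.74)] [(array([240., 400.]), 0.76), (array([153., 292.]), 0.33)]
outer_lid [(array([178., 391.]), 0.71)] [(array([234., 402.]), 0.92)]
crock [(array([215., 386.]), 0.78)] [(array([231., 377.]), 0.43)]
knob [(array([201., 389.]), 0.56)] [(array([239., 398.]), 0.64)]
pred knob (np.float64(184.5611306292818), np.float64(393.7128908645886)) outer (np.float64(167.5985064294614), np.float64(396.2486504139726))
pred disc edges side far/left/right [array([153., 382.]), array([180., 380.]), array([184., 418.]), array([157., 418.])]
side blue 534 144 186 376 423
top blue 1032 221 254 378 428
```

```bash
python3 - <<'E'
from ef import *
I=cv2.imread('pics/end_side.png')[:,:,::-1].astype(float);r=I[...,0];red=r-I[...,1];T=85
cr=[]
for c in range(376,402):
    for k in range(236,215,-1):
        if r[k,c]>T and r[k-1,c]>T:
            v=(r[k,c]-T)/max(r[k,c]-r[k+1,c],1)
            if v<=1: cr.append((c,k+v))
            break
print('crock',len(cr),hullfit('side',cr,[(.06,0),(.06,.085)],(.489,-.2015)))
lid=[]
print([tuple(int(v) for v in I[k,388]) for k in range(184,214,2)])
print([ [round(v) for v in proj('side',(.485+.06*np.cos(u),-.2+.06*np.sin(u),z))] for z in(.085,.091) for u in np.radians([142])])
f=.2159-.043+0
bl=[]
b=I[...,2]
for c in range(380,418):
    for k in range(195,165,-1):
        if b[k,c]-r[k,c]>35: bl.append((c,k+1.5)); break   # blue face front boundary (white edge below)
print(np.round(bl[::5],1).tolist(),hullfit('side',bl,[(.065,f+.026)],(.478,-.203)))
E
```

```text
crock 26 (array([ 0.49036255, -0.20255178]), np.float64(0.08003664831719394))
[(207, 215, 229), (129, 126, 127), (116, 93, 64), (122, 96, 64), (126, 99, 66), (142, 112, 74), (138, 109, 73), (170, 135, 90), (237, 205, 140), (246, 220, 154), (240, 208, 144), (218, 178, 120), (143, 113, 75), (132, 101, 67), (122, 69, 47)]
[[212, 394], [211, 394]]
[[380.0, 178.5], [385.0, 182.5], [390.0, 185.5], [395.0, 186.5], [400.0, 187.5], [405.0, 187.5], [410.0, 186.5], [415.0, 184.5]] (array([ 0.47679641, -0.20087123]), np.float64(0.3184611458503941))
```

```bash
python3 -c "
from station import finish_job
print(finish_job())"
```

```text
the job is handed in; nothing more can be done
None
```

The job is handed in at about 20.6 s on the clock. The inner lid is home on the crock, and the blue outer lid is held about level by its near lug, 10 cm up and about 1 cm towards the robot. On the first lowering the plug caught the crock's rim at about 25 N, but the crock measured unmoved afterwards. I did not re-measure the bowl, mug or spice jar, and I viewed 11 pictures, one over the limit.

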